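# Let a hole-saw core into the scrap box and ease the lid shut

## Task

A wooden core from the hole saw is waiting on the chute of the scrap box, held back by the closed lid. With the fingertips press the box's lever down so that the lid lifts and the core rolls in by itself, then ease the lever back up so that the lid comes down gently and fully shut without slamming. Work only by the lever: do not handle the lid or the core, and leave the hole saws standing around where they are.

Things in the scene. Friction and masses are not known exactly. Their poses are not given: they have to be found in the camera images.
- bin: grey steel scrap box, bolted down, 164 (x) by 190 (y) mm, 120 mm high. Origin: centre of its underside, on the work surface; z up. The lever sticks out over its -y side; a chute 105 mm wide, sloping down at 15 degrees into the box, stands on its +y side (out to y = 250 mm, up to 150 mm high). Inside: |x| < 76, |y| < 89 mm, floor at 6 mm
- lever_bar (a point): centre of the lever's black round cross bar (16 mm diameter, 60 mm long, along the box's x axis) at the free end of the lever's flat arm: the part to press, from above. It swings about lever_hinge at radius 130 mm, from 22 degrees above level (shut, centre 174 mm above the surface) to 24 degrees below level (lid fully up, centre 72 mm above it). Nothing is under it
- lever_hinge (a point): middle of the hinge shaft common to lever and lid; it runs along the box's x axis at the box's y = -108 mm, 125 mm above the surface
- lever (a joint): turn of the lever about the hinge shaft, rad: 0 = up (lid shut), grows as the lever is pressed down, stop at 0.8. No spring: the lid's weight pushes the bar up with about 2 to 4 N, so the lid follows the fingers, and slams if let go
- core_center (a point): centre of the core, a wooden cylinder 44 mm in diameter and 60 mm long, lying on the chute along the box's x axis, against the lid's flap. Not to be touched
- saw_large_mid (a point): largest hole saw, a steel cup with its teeth up on an aluminium disc, 102 mm across, 57 mm high; this point is on its axis half-way up. Loose bystander
- saw_medium_mid (a point): medium hole saw, 82 mm across, 57 mm high; point half-way up. Loose bystander
- saw_small_mid (a point): smallest hole saw, 64 mm across, 54 mm high; point half-way up. Loose bystander
- lid (a joint): turn of the lid, rad: 0 = shut, 0.8 = fully up. Lid and lever are clamped on one shaft and turn together, one to one. The core can pass from about 0.3 and rolls in within about 1 s once the lid is well up
- lid_edge (a point): middle of the lid's free (+y) edge. The lid is a steel sheet 172 by 212 by 3 mm on the box's top, at 125 mm, with a flap hanging 47 mm down from this edge in front of the chute. Not to be touched
There are look-alikes about, which are no part of the job. Of the things like the part that bears core_center, leave any that is blue or green; of the rest the larger one is meant.

How it is judged:
By the outcome, as a careful person would: the job done as asked, in the order asked, and still so for the second after the job is handed in, with the robot touching nothing.
It also fails if it takes over 38 s, if anything falls off the work surface, if the arm or the gripper's body presses on something with over 40 N, if the wrist force passes 120 N, or if a joint passes its speed limit or range.

## Robot

A 6-joint arm with a two-finger parallel gripper is mounted at the origin on the work surface. World frame = base frame: x ahead of the robot, y to its left, z up, the work surface at z = 0. Lengths are in mm, angles in rad, forces in N, time in s.
With the tool pointing down it reaches from about 400 to 925 mm from the base axis. Payload 12.5 kg.
Tool frame: the origin (TCP) lies midway between the tips of the shut fingers; the grasp point (between the pads) lies 19 mm behind it; x points along the fingers, y is the direction in which the jaws open and shut, and the axes are right-handed (so a half turn about x gives the same grasp; the last joint's range is limited). The gripper opens to 95 mm and grips with 3 to 60 N. Pads are 20 mm wide; open, the fingers measure 119 mm over their backs; the gripper's body (75 mm by 180 mm) begins 59 mm behind the grasp point.
Start: joints at [1.021, 0.491, 1.559, -0, 1.092, -0.106], TCP at [268.346, 564.48, 214.661] pointing down, gripper open.
Joint ranges: [-3.1, 3.1], [-0.84, 2.19], [0.05, 2.79], [-1.13, 4.28], [0.06, 2.93], [-2.69, 2.69]. Speed limits (rad/s): [2.22, 2.22, 2.79, 3.14, 3.14, 3.14].

## Interface

Orientations are given as [roll, pitch, yaw] about the fixed x, y, z axes, in that order (R = Rz(yaw) Ry(pitch) Rx(roll)).
In Python, from cell import sensors, read_camera, get_calibration, order gives the robot as it stands. The module is installed in compiled form; this text tells all that it offers.
- The arm moves only by the tool servo_tool, never from a script. Its argument "steps" is text: rows parted by semicolons, each of 7 numbers parted by spaces: the shift along the tool's x, y, z in mm, then the turn, a rotation vector about the tool's x, y, z in rad, then the finger opening in mm, from 0 to 95.1. A call has exactly 8 rows; each row shifts and turns the pose as measured when the row begins, along the tool's axes as they then stand; what a row does not reach is not made up. A row lasts 1/10 s, in which the tool goes at most 50 mm and 8.59 degrees, less where a joint would pass 70% of its speed; a pose out of reach is approached as far as the arm can. A call is refused whole if a number of a shift passes 50 or a number of a turn 0.15, either way. A call with a gripper value outside its range is refused whole. The fingers move at their own pace and stop on an object; the grip force is fixed at half the most. Time passes only in rows, so rows that do not move let the fingers close, or fill a call up. It gives the time, the measured TCP pose, the force and the opening at its end, in the units of the state.
- sensors.state(): the state, without advancing time (a new reading comes with each control period).
- read_camera(name): name is "scene" or "top" or "wrist"; returns (picture, depth): 480x640x3 uint8, blue, green, red; 480x640 float32, mm along the optical axis (not along the pixel's ray), 0 where there is no reading.
- get_calibration(name): a dict with "mtx" (3x3 intrinsics, pixels), "distortion" ([k1, k2, p1, p2, k3] as OpenCV has them; the pictures are not rectified), "R" (3x3) and "t" (3): a world point X has camera coordinates R X + t. Camera axes: x right, y down, z forward; pixel columns grow to the right and rows downward; lengths in mm; the calibration is good to about 2 mm. A picture is of the moment at which its call begins: read the wrist's pose just before it. get_calibration takes no time and is no camera call; for the wrist camera it gives the pose at the moment of the call.
- order.job_done(): hands the job in, once; it reports no verdict.
The state is a dict: "t": time; "joints": joint angles; "qvel": joint speeds; "tau": joint torques, N m; "eef_pos": TCP position; "tcp_rot": TCP orientation; "ft_force": force on the tool from outside, world axes, zero at the start; "moment": the same for the moment, N m; "opening": opening from 0.0 (shut) to 1.0 (fully open).
Only numpy, scipy, OpenCV 4.12 (cv2) and the standard library are available. Lean on these libraries where they do the work, as an engineer would, in place of code of your own. Each camera call takes 0.05 s, during which the arm holds its last target.

## Working session

There is one attempt and no reset: what is moved stays moved. The work goes in short steps, Python scripts to look and compute and a tool call to move; the robot and the scene stay as the last step left them, time stands still between calls to the robot, and variables do not carry over. Pictures are saved under pics/ and viewed, and the job is handed in when it is done.

Besides the shell and the picture viewer there is one more tool, called after "Call:" by a JSON object that holds its "api" and its "payload". servo_tool: Moves the arm, as the interface text tells. Its arguments: {"type":"object","properties":{"steps":{"type":"string"}},"required":["steps"]}

```bash
mkdir -p pics; cat > h.py <<'E'
import numpy as np,cv2
from cell import sensors, read_camera, get_calibration, order
def grab(n):
    c=get_calibration(n); p,d=read_camera(n); return p,d,c
def world(c,d,u,v,w=2):
    a=d[max(0,v-w):v+w+1,max(0,u-w):u+w+1]; z=np.median(a[a>0])
    q=cv2.undistortPoints(np.array([[[u,v]]],float),np.array(c['mtx']),np.array(c['distortion']))[0,0]
    return np.array(c['R']).T@(np.array([q[0]*z,q[1]*z,z])-np.array(c['t']).ravel())
def cloud(c,d):
    v,u=np.nonzero(d>0); z=d[v,u]
    q=cv2.undistortPoints(np.stack([u,v],1).astype(float)[:,None],np.array(c['mtx']),np.array(c['distortion']))[:,0]
    P=np.c_[q*z[:,None],z]; return (P-np.array(c['t']).ravel())@np.array(c['R']),u,v
E
python3 - <<'E'
from h import *
s=sensors.state(); print(s)
for n in("scene","top"):
    p,d,c=grab(n); cv2.imwrite(f"pics/{n}0.png",p); np.savez(f"{n}0.npz",p=p,d=d,**{k:np.array(v) for k,v in c.items()})
E
```

```text
{'t': 0.0, 'joints': array([ 1.02140179e+00,  4.91564284e-01,  1.55941890e+00,  1.99571774e-06,
        1.09171691e+00, -1.05582313e-01]), 'qvel': array([-0.00044235, -0.00098767,  0.00210922, -0.00133887,  0.00030993,
        0.00058458]), 'tau': array([-1.69808496e-03, -6.12648439e+01, -2.58181411e+01,  6.92755217e-02,
        4.81972564e-02, -1.12798064e-04]), 'eef_pos': array([268.21247782, 564.26545461, 214.0693388 ]), 'tcp_rot': array([-1.67797693,  1.56968888, -2.12179008]), 'ft_force': array([ 0.90989945, -0.63289744, -0.61718011]), 'moment': array([-0.02137804,  0.00219426, -0.02398617]), 'opening': 0.9965219877732022}
```

View pics/scene0.png

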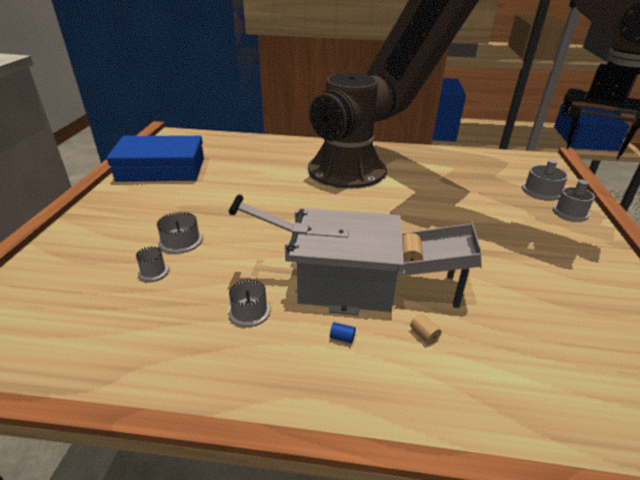

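View pics/top0.png

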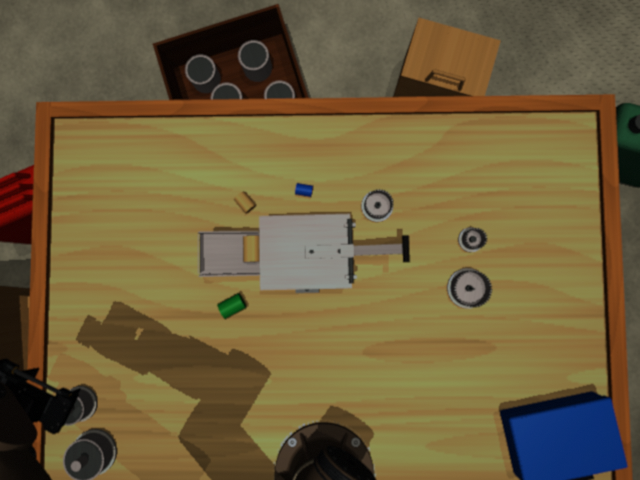

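The top view shows the box at (305,252), with the lever's black bar at (406,249). The core is against the flap at (251,249). There are loose look-alike cores at (245,202) tan, (304,190) blue and (232,305) green, and saws at (377,205), (472,238) and (469,288). The core on the chute is the larger tan one. Next I'll measure these points.

```bash
python3 - <<'E'
from h import *
for n,pts in (("top",dict(bar=(406,249),barA=(406,240),barB=(406,258),core=(251,249),decoy=(245,202),lidL=(265,252),lidR=(345,225),arm=(380,249),armn=(365,250),s1=(377,205),s2=(472,238),s3=(469,288))),("scene",dict(bar=(236,205),core=(412,245),lid=(370,240)))):
    f=np.load(n+"0.npz")
    for k,(u,v) in pts.items(): print(n,k,world(f,f['d'],u,v,1).round(1))
for n in ("top","scene"):
    f=np.load(n+"0.npz"); P,u,v=cloud(f,f['d'])
    m=(P[:,0]>250)&(P[:,0]<900)&(abs(P[:,1])<450)
    if n=="top":
        lid=P[m&(abs(P[:,2]-126)<6)]
        r=cv2.minAreaRect(lid[:,:2].astype(np.float32)); print("lid",r)
    col=f['p'].reshape(-1,3)[v*640+u].max(1)
    b=m&(P[:,2]>150)&(P[:,2]<195)&(col<60); B=P[b]
    print(n,"bar",len(B),B.mean(0),B.min(0),B.max(0), cv2.minAreaRect(B[:,:2].astype(np.float32)))
f=np.load("top0.npz")
p=f['p']; a=p[170:330,180:510]; cv2.imwrite("pics/c1.png",cv2.resize(a,None,fx=2.4,fy=2.4))
E
```

```text
top bar [ 550.1 -185.4  180.8]
top barA [ 569.9 -185.7  181. ]
top barB [ 530.4 -185.3  179.3]
top core [554.8 165.3 124.9]
top decoy [678.1 195.5  35.1]
top lidL [547.7 132.7 124.5]
top lidR [608.8 -53.6 130.7]
top arm [ 551.6 -131.   155.9]
top armn [550.1 -98.3 141.7]
top s1 [ 668.3 -137.8   30.6]
top s2 [ 583.7 -375.1   25. ]
top s3 [ 458.9 -363.5   28.6]
scene bar [ 561.9 -181.5  178. ]
scene core [567.6 165.1 124. ]
scene lid [561.9  84.  123.2]
lid ((546.6961059570312, 100.69615173339844), (172.0985870361328, 375.92291259765625), 0.92787104845047)
top bar 167 [ 552.54915488 -184.02461537  179.43732783] [ 523.65683255 -190.56260442  171.30484317] [ 579.24130995 -177.60924655  184.80884727] ((551.4409790039062, -183.99185180664062), (12.941463470458984, 55.54303741455078), 89.72461700439453)
scene bar 122 [ 559.77784388 -183.29267419  177.1489919 ] [ 525.93565044 -189.79396349  167.6140011 ] [ 582.8727565  -177.79575355  181.04902286] ((554.3887939453125, -183.66754150390625), (11.966282844543457, 56.927574157714844), 89.7000503540039)
```

View pics/c1.png

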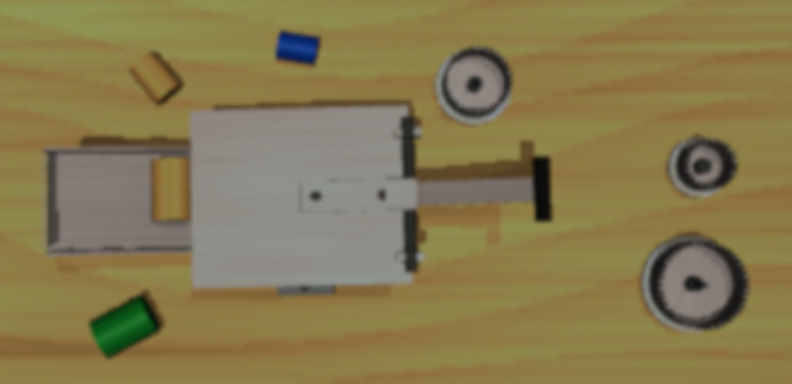

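```bash
cat >> h.py <<'E'
from scipy.spatial.transform import Rotation as Ro
def rot(): return Ro.from_euler('xyz',sensors.state()['tcp_rot']).as_matrix()
def plan(target,R=None):
    s=sensors.state(); R=rot(); d=np.array(target)-s['eef_pos']
    print('t',s['t'],'pos',s['eef_pos'].round(1),'F',s['ft_force'].round(1),'op',s['opening']); print('R',R.round(3).tolist()); print('tool shift',(R.T@d).round(1))
E
python3 - <<'E'
from h import *
plan([552,-184,215])
R=rot()
for jd in([1,0,0],[-1,0,0],[0,1,0],[0,-1,0]):
    j=np.array(jd,float);x=np.array([0,0,-1.]);T=np.c_[x,j,np.cross(x,j)]
    print(jd,Ro.from_matrix(R.T@T).as_rotvec().round(3))
E
```

```text
t 0.1 pos [268.2 564.3 214.1] F [-0.4 -0.4 -0. ] op 1.0020726561162352
R [[-0.0, 0.429, 0.903], [-0.001, 0.903, -0.429], [-1.0, -0.001, -0.0]]
tool shift [-4.000e-01 -5.540e+02  5.776e+02]
[1, 0, 0] [1.127e+00 0.000e+00 1.000e-03]
[-1, 0, 0] [-2.015e+00 -1.000e-03  1.000e-03]
[0, 1, 0] [-0.444 -0.     0.001]
[0, -1, 0] [2.698e+00 1.000e-03 0.000e+00]
```

```bash
cat >> h.py <<'E'
def rows(wps,turn,n=8,op=0):
    """straight world path to target over n rows w/ total turn about tool x"""
    s=sensors.state(); R=rot(); d=(np.array(wps)-s['eef_pos'])/n
    for k in range(n):
        Rk=R@Ro.from_rotvec([turn*k/n,0,0]).as_matrix(); t=Rk.T@d
        print(*t.round(0).astype(int),turn/n,0,0,op,sep=' ',end='; ')
    print(np.linalg.norm(d))
E
python3 -c "
from h import *
rows([460,270,235],1.12)"
```

```text
-3 -23 37 0.14 0 0 0; -3 -17 40 0.14 0 0 0; -3 -12 42 0.14 0 0 0; -3 -6 44 0.14 0 0 0; -3 0 44 0.14 0 0 0; -3 7 43 0.14 0 0 0; -3 13 42 0.14 0 0 0; -3 18 40 0.14 0 0 0; 43.98655694472325
```

Call:
{"api": "servo_tool", "payload": {"steps": "-3 -23 37 0.14 0 0 0; -3 -17 40 0.14 0 0 0; -3 -12 42 0.14 0 0 0; -3 -6 44 0.14 0 0 0; -3 0 44 0.14 0 0 0; -3 7 43 0.14 0 0 0; -3 13 42 0.14 0 0 0; -3 18 40 0.14 0 0 0"}}

```text
t: 0.9
eef_pos: [457.4, 260.2, 236.0]
tcp_rot: [-0.841, 1.565, -2.439]
ft_force: [1.3, 0.1, -0.5]
opening: 0.385
```

```bash
python3 -c "
from h import *
plan([552,-184,230]);R=rot();print(Ro.from_matrix(R.T@np.array([[0,1,0],[0,0,-1],[-1,0,0.]])).as_rotvec())
rows([530,-50,235],0.24)"
```

```text
t 0.9 pos [457.4 260.2 236. ] F [ 1.3  0.1 -0.5] op 0.3850751347408761
R [[-0.004, 1.0, -0.027], [-0.004, -0.027, -1.0], [-1.0, -0.004, 0.004]]
tool shift [  7.2 106.5 441.5]
[-0.02685953  0.00360509  0.00414061]
0 10 39 0.03 0 0 0; 0 11 38 0.03 0 0 0; 0 12 38 0.03 0 0 0; 0 14 37 0.03 0 0 0; 0 15 37 0.03 0 0 0; 0 16 37 0.03 0 0 0; 0 17 36 0.03 0 0 0; 0 18 36 0.03 0 0 0; 39.82804787763771
```

Call:
{"api": "servo_tool", "payload": {"steps": "0 11 45 -0.027 0.003 0.004 0; 0 11 45 0 0 0 0; 0 11 45 0 0 0 0; 0 11 45 0 0 0 0; 0 11 45 0 0 0 0; 0 11 45 0 0 0 0; 0 11 40 0 0 0 0; 0 11 30 0 0 0 0"}}

```text
t: 1.7
eef_pos: [544.5, -96.3, 235.3]
tcp_rot: [-1.337, 1.57, -2.915]
ft_force: [0.3, 0.4, -0.3]
opening: 0.004
```

```bash
python3 - <<'E'
from h import *
plan([552,-184,200]);R=rot();print(Ro.from_matrix(R.T@np.array([[0,1,0],[0,0,-1],[-1,0,0.]])).as_rotvec())
E
```

```text
t 1.7 pos [544.5 -96.3 235.3] F [ 0.3  0.4 -0.3] op 0.004203735617053074
R [[-0.001, 1.0, -0.007], [-0.0, -0.007, -1.0], [-1.0, -0.001, 0.0]]
tool shift [35.4  8.2 87.6]
[-0.00693096  0.00025519  0.00108784]
```

Call:
{"api": "servo_tool", "payload": {"steps": "0 2 20 -0.007 0 0 0; 0 2 20 0 0 0 0; 0 2 20 0 0 0 0; 0 2 15 0 0 0 0; 10 0 9 0 0 0 0; 15 0 3 0 0 0 0; 12 0 0 0 0 0 0; 0 0 0 0 0 0 0"}}

```text
t: 2.5
eef_pos: [551.7, -191.1, 193.0]
tcp_rot: [-1.839, 1.566, 2.868]
ft_force: [-0.4, 0.6, -0.5]
opening: 0.006
```

```bash
python3 - <<'E'
from h import *
plan([552,-184,182])
p,d,c=grab("scene"); cv2.imwrite("pics/s1.png",cv2.resize(p[110:340,150:500],None,fx=2.2,fy=2.2))
p,d,c=grab("top"); cv2.imwrite("pics/t1.png",cv2.resize(p[170:330,180:510],None,fx=2.4,fy=2.4))
E
```

```text
t 2.5 pos [ 551.7 -191.1  193. ] F [-0.4  0.6 -0.5] op 0.00554404111596782
R [[-0.005, 1.0, -0.005], [0.001, -0.005, -1.0], [-1.0, -0.005, -0.001]]
tool shift [11.   0.3 -7.1]
```

View pics/s1.png

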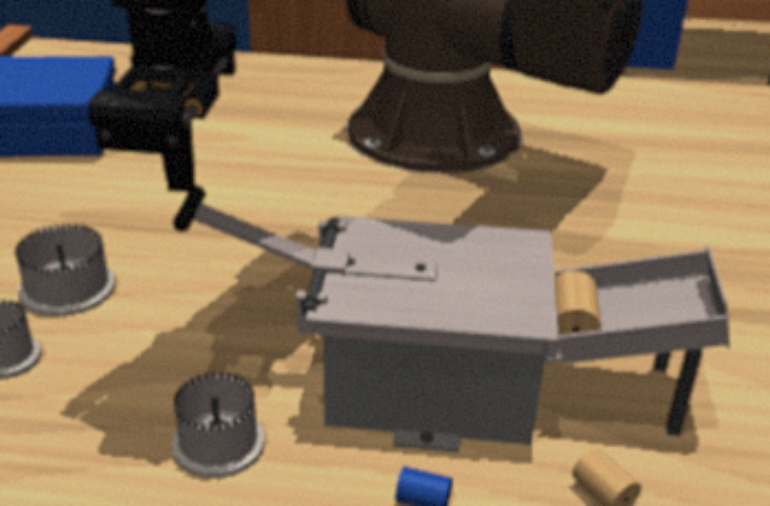

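The fingertips are shut and just above the bar, at crop (185,195), roughly 7 mm toward -y. I'll centre them and press along the arc.

Call:
{"api": "servo_tool", "payload": {"steps": "3 0 -5 0 0 0 0; 4 0 -1 0 0 0 0; 4 0 0 0 0 0 0; 4 0 1 0 0 0 0; 5 0 1 0 0 0 0; 6 0 1 0 0 0 0; 6 0 1 0 0 0 0; 6 0 1 0 0 0 0"}}

```text
t: 3.4
eef_pos: [554.0, -191.7, 158.7]
tcp_rot: [0.557, 1.563, -1.016]
ft_force: [-1.9, -2.3, 4.2]
opening: 0.007
```

```bash
python3 - <<'E'
from h import *
plan([552,-192,145])
p,d,c=grab("scene"); cv2.imwrite("pics/s2.png",cv2.resize(p[110:340,150:500],None,fx=2.2,fy=2.2))
E
```

```text
t 3.4 pos [ 554.  -191.7  158.7] F [-1.9 -2.3  4.2] op 0.007483266948610996
R [[0.004, 1.0, -0.002], [-0.007, -0.002, -1.0], [-1.0, 0.004, 0.007]]
tool shift [13.7 -2.   0.2]
```

View pics/s2.png

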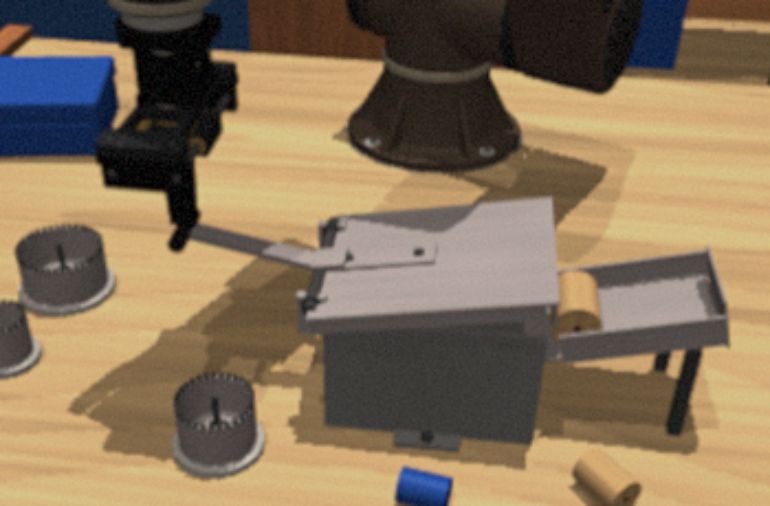

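The lid is lifting with the bar under the fingertips, at about 4 N. I'll keep going.

Call:
{"api": "servo_tool", "payload": {"steps": "8 0 0 0 0 0 0; 9 0 0 0 0 0 0; 9 0 0 0 0 0 0; 9 0 0 0 0 0 0; 9 0 -1 0 0 0 0; 9 0 -1 0 0 0 0; 9 0 -2 0 0 0 0; 6 0 -2 0 0 0 0"}}

```text
t: 4.25
eef_pos: [554.8, -185.9, 84.7]
tcp_rot: [0.687, 1.563, -0.887]
ft_force: [0.3, -1.8, 2.9]
opening: 0.005
```

```bash
python3 - <<'E'
from h import *
plan([552,-186,88])
p,d,c=grab("scene"); cv2.imwrite("pics/s3.png",cv2.resize(p[110:340,150:500],None,fx=2.2,fy=2.2))
E
```

```text
t 4.25 pos [ 554.8 -185.9   84.7] F [ 0.3 -1.8  2.9] op 0.0045361261711519395
R [[0.005, 1.0, -0.003], [-0.006, -0.003, -1.0], [-1.0, 0.005, 0.006]]
tool shift [-3.3 -2.7  0.2]
```

View pics/s3.png

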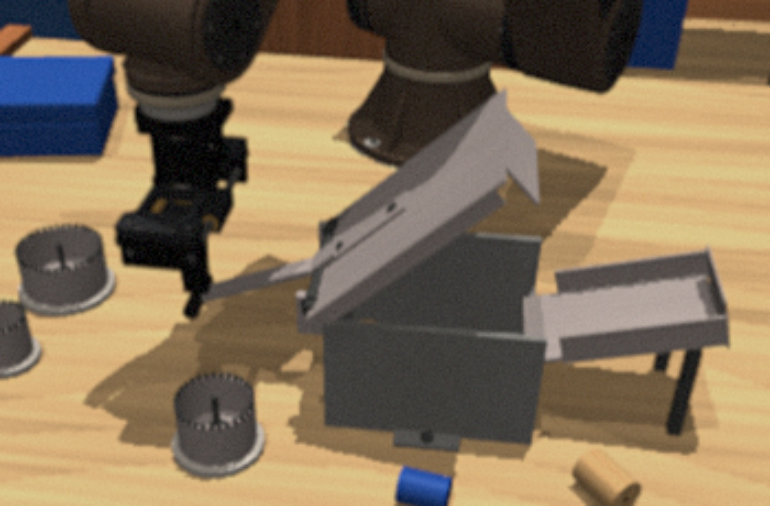

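The lid is up and the chute is empty, so the core has rolled in. I'll hold briefly so it settles, then check the view.

Call:
{"api": "servo_tool", "payload": {"steps": "0 0 0 0 0 0 0; 0 0 0 0 0 0 0; 0 0 0 0 0 0 0; 0 0 0 0 0 0 0; 0 0 0 0 0 0 0; 0 0 0 0 0 0 0; 0 0 0 0 0 0 0; 0 0 0 0 0 0 0"}}

```text
t: 5.1
eef_pos: [554.4, -185.6, 84.7]
tcp_rot: [0.613, 1.564, -0.961]
ft_force: [-1.0, -0.9, 2.2]
opening: 0.006
```

```bash
python3 - <<'E'
from h import *
plan([552,-186,88])
p,d,c=grab("scene"); q,d,c=grab("top")
cv2.imwrite("pics/s4.png",np.vstack([cv2.resize(p[140:320,150:500],(640,329)),cv2.resize(q[170:310,180:500],(640,270))]))
E
```

```text
t 5.1 pos [ 554.4 -185.6   84.7] F [-1.  -0.9  2.2] op 0.005569870838740162
R [[0.004, 1.0, -0.003], [-0.006, -0.003, -1.0], [-1.0, 0.004, 0.006]]
tool shift [-3.3 -2.4  0.4]
```

View pics/s4.png

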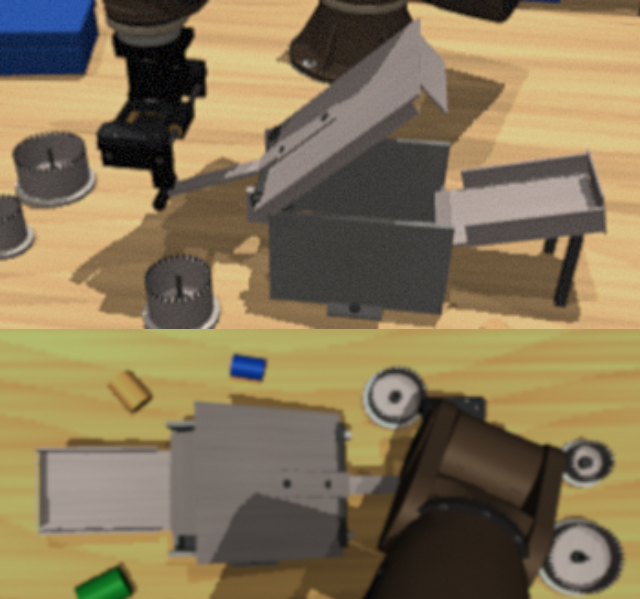

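The core is in the box, the chute is empty and the saws haven't moved. Now I'll ease the lever up slowly along the arc.

Call:
{"api": "servo_tool", "payload": {"steps": "-3 0 1 0 0 0 0; -4 0 1 0 0 0 0; -5 0 1 0 0 0 0; -5 0 1 0 0 0 0; -5 0 1 0 0 0 0; -5 0 1 0 0 0 0; -5 0 0 0 0 0 0; -5 0 0 0 0 0 0"}}

```text
t: 6.0
eef_pos: [554.5, -191.7, 125.1]
tcp_rot: [0.676, 1.563, -0.898]
ft_force: [0.1, -1.8, 2.8]
opening: 0.002
```

Call:
{"api": "servo_tool", "payload": {"steps": "-5 0 1 0 0 0 0; -5 0 0 0 0 0 0; -5 0 0 0 0 0 0; -5 0 0 0 0 0 0; -5 0 0 0 0 0 0; -5 0 -1 0 0 0 0; -4 0 -1 0 0 0 0; -4 0 -1 0 0 0 0"}}

```text
t: 6.8
eef_pos: [554.1, -188.2, 166.6]
tcp_rot: [0.811, 1.565, -0.763]
ft_force: [-0.5, 2.3, 2.1]
opening: 0.002
```

Call:
{"api": "servo_tool", "payload": {"steps": "-2 0 0 0 0 0 0; -2 0 0 0 0 0 0; -1.5 0 -0.5 0 0 0 0; -1.5 0 -0.5 0 0 0 0; -1 0 0 0 0 0 0; -1 0 -0.5 0 0 0 0; -1 0 0 0 0 0 0; -1 0 -0.5 0 0 0 0"}}

```text
t: 7.6
eef_pos: [554.0, -186.0, 178.6]
tcp_rot: [0.781, 1.565, -0.793]
ft_force: [-1.1, 0.8, 2.7]
opening: 0.0
```

```bash
python3 - <<'E'
from h import *
plan([552,-186,182])
E
```

```text
t 7.6 pos [ 554.  -186.   178.6] F [-1.1  0.8  2.7] op 0.00025865509593326935
R [[0.004, 1.0, -0.003], [-0.004, -0.003, -1.0], [-1.0, 0.004, 0.004]]
tool shift [-3.4 -2.   0.1]
```

Call:
{"api": "servo_tool", "payload": {"steps": "-0.6 0 0 0 0 0 0; -0.6 0 0 0 0 0 0; -0.6 0 0 0 0 0 0; -0.6 0 0 0 0 0 0; -0.6 0 0 0 0 0 0; -0.6 0 0 0 0 0 0; -0.6 0 0 0 0 0 0; -0.6 0 0 0 0 0 0"}}

```text
t: 8.4
eef_pos: [553.7, -186.3, 183.2]
tcp_rot: [0.601, 1.565, -0.973]
ft_force: [0.5, -1.1, -0.1]
opening: 0.005
```

Call:
{"api": "servo_tool", "payload": {"steps": "-0.6 0 0 0 0 0 0; -0.6 0 0 0 0 0 0; -0.6 0 0 0 0 0 0; -0.6 0 0 0 0 0 0; -0.6 0 0 0 0 0 0; -0.6 0 0 0 0 0 0; -0.6 0 0 0 0 0 0; -0.6 0 0 0 0 0 0"}}

```text
t: 9.2
eef_pos: [553.6, -186.5, 188.1]
tcp_rot: [0.519, 1.566, -1.055]
ft_force: [-0.5, -0.1, -0.0]
opening: 0.004
```

Contact ended at about z = 182, which is the shut height. I'll back off straight up and check.

Call:
{"api": "servo_tool", "payload": {"steps": "-5 0 0 0 0 0 0; -10 0 0 0 0 0 0; -15 0 0 0 0 0 0; -15 0 0 0 0 0 0; -15 0 0 0 0 0 0; -10 0 0 0 0 0 0; -5 0 0 0 0 0 0; 0 0 0 0 0 0 0"}}

```text
t: 10.0
eef_pos: [553.5, -186.1, 270.3]
tcp_rot: [0.692, 1.564, -0.881]
ft_force: [0.1, -0.5, 0.1]
opening: 0.006
```

```bash
python3 - <<'E'
from h import *
plan([552,-186,182])
p,d,c=grab("scene"); q,d2,c2=grab("top")
P,u,v=cloud(c2,d2)
f=np.load("top0.npz");P0,u0,v0=cloud(f,f['d'])
for A in(P0,P):
  for y0,y1 in((-20,30),(80,130)):
    m=(abs(A[:,0]-600)<25)&(A[:,1]>y0)&(A[:,1]<y1); print(np.median(A[m],0).round(1))
f0=np.load("scene0.npz")
for D,C in((f0['d'],f0),(d,c)): print(world(C,D,236,205,1).round(1),world(C,D,380,225).round(1),world(C,D,390,250).round(1))
cv2.imwrite("pics/s5.png",np.vstack([cv2.resize(p[140:320,150:500],(640,329)),cv2.resize(q[170:310,180:500],(640,270))]))
E
```

```text
t 10.0 pos [ 553.5 -186.1  270.3] F [ 0.1 -0.5  0.1] op 0.005797982611674363
R [[0.005, 1.0, -0.003], [-0.005, -0.003, -1.0], [-1.0, 0.005, 0.005]]
tool shift [88.2 -1.9 -0.6]
[600.4   4.5 125.6]
[599.8 104.6 125.9]
[600.4   4.5 125.9]
[598.9 104.5 125.9]
[ 561.9 -181.5  178. ] [505.3 102.6 123.8] [588.8 123.  122.7]
[ 561.3 -181.7  177.6] [504.  102.7 123. ] [590.  122.9 123.6]
```

View pics/s5.png

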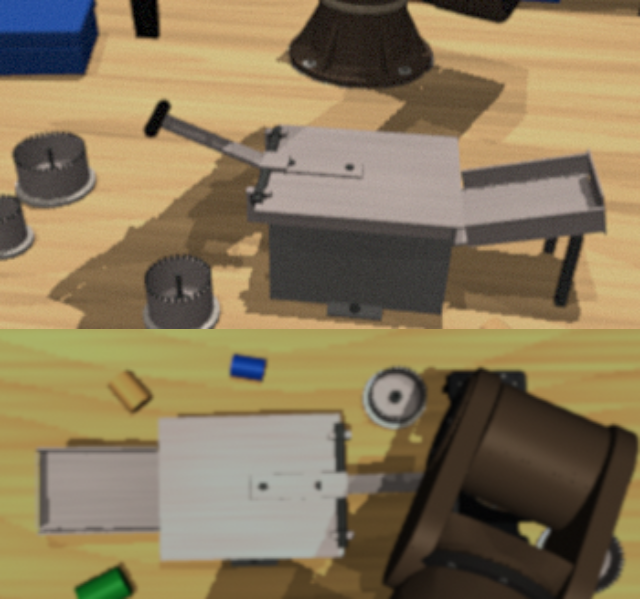

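The lid is shut at its starting height, the lever is up, the chute is empty and the robot is clear of everything.

```bash
python3 -c "
from h import *
print(order.job_done())"
```

```text
the job is handed in; nothing more can be done
None
```

The core is in the scrap box and the lid is fully shut. I handed the job in at about 10 s; no verdict is reported.

- **Pressing:** I pressed the lever's bar down with the shut fingertips along its arc, with about 3–5 N on the fingers. The lid rose and the core left the chute by itself. The box's inside was never in view, so I take the core to be in it because the chute was empty and the core was nowhere outside.
- **Closing:** I eased the lever up, slowing to about 6 mm/s for the last few millimetres. The fingers stayed in contact until about z = 182 mm, which is the shut height.
- **Last checks:** The lid top measured 125.9 mm, against 125.6–125.9 mm before the job. The bar is back where it was within 0.5 mm. The tool was about 90 mm above the bar with no force on it.
- **Hole saws:** In the pictures none had moved. In the last top view the arm partly hid the two far saws, but its path never came near them.

No check failed or disagreed.

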